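Spacer behind the reference tile

TASK

Behind the white ceramic tile on the alignment fixture there are three gaps, one between the tile and each orange stop. Put the blue-handled spacer, upright and all the way down, into the one gap that is wide enough for it once the tile is slid flush against the datum wall, without forcing it down onto the two longer stops, and push the tile gently with the spacer so that its whole front edge sits flush against the datum wall. Finish while still gripping the spacer and holding that steady push, touching the tile with nothing but the spacer, and leave the tachometer, brass weight and screwdriver where they are.

Things in the scene. Friction and masses are not known exactly. Their poses are not given: they have to be found in the camera images.
- fixture: Dark steel base plate, 190 (x) x 200 (y) x 10 mm, fixed to the bench. Origin: centre of its underside; its top is 10 mm above. Its +x points away from the robot, from the stops towards the datum wall. The stops, tile and datum wall are on it and square with it.
- datum: Aluminium datum wall along the far (+x) side of the fixture, fixed: 16 (x) x 170 (y) x 16 mm high above the plate. Origin: centre of its underside, on the plate's top.
- datum_face (a point): Middle of the datum wall's face that the tile goes against, 65 mm in +x from the fixture's centre, 7 mm above the plate. The face looks to the fixture's -x; axes as the fixture's.
- stop_short: Shortest of three fixed orange metal stops, side by side 50 mm apart on the fixture's near (-x) side, in any order. 46 wide (y) x 14 high x 36 mm long (x). Origin: on the plate's top, 18 mm from its back end, 45 mm in -x from the fixture's centre; front face 18 mm in +x of the origin. Axes as the fixture's. Gap from its face to the tile, once that is flush: 22 mm, the widest.
- stop_mid: As stop_short, but 47 mm long: its front face is 29 mm in +x from its origin and leaves a gap of 11 mm to the flush tile.
- stop_long: As stop_short, but 50 mm long: its front face is 32 mm in +x from its origin and leaves a gap of 8 mm to the flush tile.
- tile: Loose white ceramic tile (0.35 kg), 70 (x) x 150 (y) x 14 mm, on the plate between stops and datum wall, at first 3 to 6 mm short of the wall, up to 0.02 rad askew. On its middle a black upright grip block, 20 (x) x 32 (y) mm, top 58 mm above the tile's underside. Slides with a few newtons of friction. Origin: centre of its underside; +x towards the wall.
- tile_edge_left (a point): Point on the tile's front (+x) edge face, 70 mm to +y of its middle, 7 mm above its underside.
- tile_edge_right (a point): Point on the tile's front (+x) edge face, 70 mm to -y of its middle, 7 mm above its underside.
- spacer: Loose upright spacer (about 0.15 kg), 20 mm thick (x) x 36 mm wide (y) x 68 mm tall, steel below, blue plastic grip from 28 mm up to the top. The long edges of its foot are rounded by 4 mm. Origin: centre of its underside. It goes between stop and tile with its thickness along the fixture's x; either face may lead.
- tray: Shallow grey open tray, 120 (x) x 110 (y) x 16 mm high, floor 4 mm thick, fixed to the bench; the spacer stands in it. Origin: centre of its underside.
- tachometer: Bystander: black hand-held tachometer, 155 x 56 x 34 mm, lying on the bench. Origin: underside.
- weight: Bystander: brass calibration weight, 36 mm across, 50 mm tall, standing on the bench. Origin: centre of its underside.
- screwdriver: Bystander: screwdriver lying on the bench.
There are look-alikes about, which are no part of the job. There is more than one size of the tile; the one meant has the size given above.

How it is judged (in metres and radians):
On the way:
1. the spacer stands in the gap at the shortest stop, down on the plate (x of spacer in the frame of stop_short between 0.022 and 0.035 m and y of spacer in the frame of stop_short between -0.014 and 0.014 m and z of spacer in the frame of fixture below 0.014 m and angle between spacer's own z axis and vertical below 0.12 rad), for 0.2 s.
At the end, for the whole second after the job is handed in: Spacer gripped, upright (0.12 rad) in the shortest stop's gap (14 mm sideways), foot within 4 mm of the plate; both ends of the tile's front edge within 2 mm of the datum wall, tile flat; spacer presses tile and tile presses wall with over 2 N, under 45 N on the wall; robot not touching the tile (all of step 1 and x of each of tile_edge_left, tile_edge_right in the frame of datum_face above -0.002 m and z of tile in the frame of fixture below 0.013 m and angle between tile's own z axis and vertical below 0.04 rad and y of tile in the frame of fixture between -0.025 and 0.025 m and contact force between tile and datum between 2 and 45 N and contact force between spacer and tile above 2 N and contact force between the fingers and spacer above 3 N and contact force between each of the arm, the fingers and tile below 0.5 N); the arm keeps its last pose, push and grip.
It fails at once if the spacer was forced onto a stop that leaves too narrow a gap (over 20 N) (contact force between spacer and stop_mid above 20 N or contact force between spacer and stop_long above 20 N).
It fails at once if the tile was pressed hard against the datum wall (over 70 N) (contact force between tile and datum above 70 N).
It fails at once if a bystander was moved by more than 30 mm (distance of any of tachometer, weight, screwdriver from where it was at the start of the episode above 0.03 m).
It also fails if it takes over 56 s, if anything falls off the work surface, if the arm or the gripper's body presses on something with over 40 N, if the wrist force passes 120 N, or if a joint passes its speed limit or range.

ROBOT

A 6-joint arm with a two-finger parallel gripper is mounted at the origin on the work surface. World frame = base frame: x ahead of the robot, y to its left, z up, the work surface at z = 0. Lengths are in mm, angles in rad, forces in N, time in s.
With the tool pointing down it reaches from about 325 to 925 mm from the base axis. Payload 3.1 kg.
Tool frame: the origin (TCP) lies where the fingers leave the gripper's body, on its centre line; the fingertips stand 73 mm ahead of it and the grasp point (between the pads) lies 54 mm ahead of it; z points along the fingers, y is the line along which they close (so a half turn about z gives the same grasp; the last joint's range is limited). The gripper opens to 85 mm and grips with 20 to 120 N. Pads are 22 mm wide; open, the fingers measure 114 mm over their backs; the gripper's body (76 mm by 85 mm) begins 54 mm behind the grasp point. The pads swing forward as they close: fully open they stand 13 mm farther back than shut.
Start: joints at [1.173, 0.217, 1.613, -0, 1.311, -0.112], TCP at [176.184, 599.666, 303.9] pointing down, gripper open.
Joint ranges: [-2.75, 2.75], [-0.78, 2.1], [0.31, 2.55], [-1.13, 4.27], [0.13, 2.63], [-2.58, 2.58]. Speed limits (rad/s): [2.79, 2.79, 3.14, 3.14, 3.14, 3.14].

INTERFACE

Orientations are given as a unit quaternion [w, x, y, z].
In Python, from workcell import r gives the robot as it stands.
- The arm moves only by the shell command python3 -m jog 'ROWS' [OPENING] [FORCE]. ROWS is JSON, a list that holds one entry, the list of rows, each a list of 4 numbers: the shift along the tool's x, y, z as a fraction of full scale, then the turn about the tool's z as a fraction of full scale. A call has 1 to 8 rows; each row shifts and turns the commanded pose from where the row before left it, along the tool's axes as they then stand; what a row does not reach is not made up. Full scale, the value 1, is 120 mm for a shift and 2 pi rad for a turn. A row lasts 1/8 s, in which the tool goes at most 62.5 mm and 10.7 degrees, less where a joint would pass 70% of its speed; a pose out of reach is approached as far as the arm can. A call with a number of a shift or a turn outside -1 to 1 is refused whole. A call with a gripper value outside its range is refused whole. OPENING is the closure, from -1 (fully open) to 1 (shut), set as the call begins (- or left out, the last holds). The fingers move at their own pace and stop on an object; FORCE is the grip in N (left out, the last holds). Time passes only in rows, so rows that do not move let the fingers close. It gives the time, the measured TCP pose, the force, the opening and the grip force at its end, in the units of the state.
- r.get_state(): the state, without advancing time (a new reading comes with each control period).
- r.camera(name): name is "scene" or "top" or "wrist"; returns the picture (420x560x3 uint8, blue, green, red); there is no depth.
- r.camera_model(name): a dict with "fovy" (degrees; the focal length in pixels is half the picture's height over the tangent of half this angle, whatever the lens; pixels are square), "cx", "cy" (the principal point, pixels), "world_from_camera" (4x4, takes a point from camera to world coordinates). Camera axes: x right, y down, z forward; pixel columns grow to the right and rows downward; lengths in mm; the calibration is good to about 2 mm. A picture is of the moment at which its call begins: read the wrist's pose just before it. camera_model takes no time and is no camera call; for the wrist camera it gives the pose at the moment of the call.
- r.job_done(): hands the job in; it is judged then, once.
The state is a dict: "time": time; "joint_positions": joint angles; "dq": joint speeds; "joint_torque": joint torques, N m; "tool_pos": TCP position; "ee_rot": TCP orientation; "contact_force": force on the tool from outside, world axes, zero at the start; "ft_torque": the same for the moment, N m; "grip_width": finger opening in mm; "finger_force": force on a finger pad.
Only numpy, scipy, OpenCV 4.12 (cv2) and the standard library are available. Lean on these libraries where they do the work, as an engineer would, in place of code of your own. Each camera call takes 0.05 s, during which the arm holds its last target. There are 200 camera calls.

## Working session

There is one attempt and no reset: what is moved stays moved. The work goes in short steps, Python scripts to look and compute and a shell command to move; the robot and the scene stay as the last step left them, time stands still between calls to the robot, and variables do not carry over. Pictures are saved under pics/ and viewed, at most 10 in all, crops included, and the job is handed in when it is done.

```bash
mkdir -p pics; ls
python3 - <<'E'
from workcell import r
import cv2,numpy as np
s=r.get_state();print(s)
for n in("scene","top"):
    m=r.camera_model(n);print(n,m);cv2.imwrite(f"pics/{n}0.png",r.camera(n))
E
```

```text
pics
{'time': 0.0, 'joint_positions': array([ 1.17286348e+00,  2.17758886e-01,  1.61496480e+00, -3.08436825e-05,
        1.31131291e+00, -1.12167541e-01]), 'dq': array([ 1.02417747e-03,  1.80523100e-04,  7.82238107e-04,  2.08442833e-03,
        2.80491177e-05, -2.40379431e-05]), 'joint_torque': array([ 5.70563025e-04, -3.96849024e+01, -3.03854012e+01, -2.52456130e-04,
        9.75988980e-03, -6.20964656e-06]), 'tool_pos': array([175.89068678, 599.05102654, 302.54912365]), 'ee_rot': array([-2.93878155e-04,  1.42392938e-01,  9.89809455e-01, -1.18620388e-03]), 'contact_force': array([-0.06170968,  0.2039972 , -0.12189235]), 'ft_torque': array([ 0.03270878,  0.02754358, -0.04014044]), 'finger_force': 0.0, 'grip_width': 85.07829365661728}
scene {'fovy': 50.39224779821993, 'cx': 280.4791766238105, 'cy': 209.96049290668483, 'world_from_camera': array([[-1.27935218e-01,  7.54300519e-01, -6.43943559e-01,
         1.29538666e+03],
       [ 9.91781820e-01,  9.65262067e-02, -8.39732847e-02,
         1.28180656e+02],
       [-1.18366308e-03, -6.49394656e-01, -7.60450643e-01,
         8.82380733e+02],
       [ 0.00000000e+00,  0.00000000e+00,  0.00000000e+00,
         1.00000000e+00]])}
top {'fovy': 45.85569587944234, 'cx': 283.4095005409007, 'cy': 213.1049785568202, 'world_from_camera': array([[ 8.24308999e-03, -9.91953866e-01,  1.26331229e-01,
         4.57600411e+02],
       [-9.99962052e-01, -7.82086199e-03,  3.83787048e-03,
         2.89472410e+01],
       [-2.81897136e-03, -1.26358070e-01, -9.91980691e-01,
         1.20876973e+03],
       [ 0.00000000e+00,  0.00000000e+00,  0.00000000e+00,
         1.00000000e+00]])}
```

View pics/top0.png

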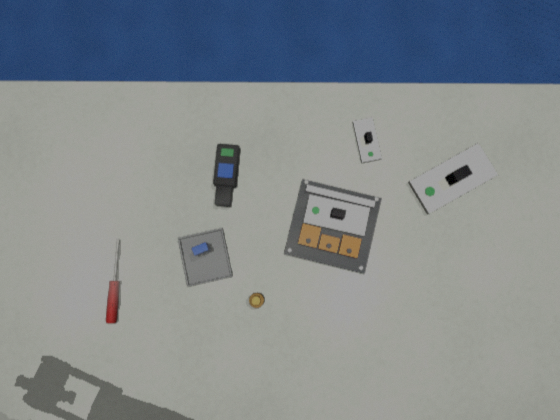

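View pics/scene0.png

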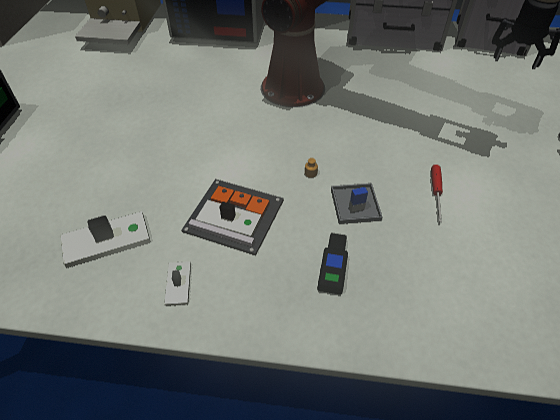

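The top view shows three white tiles with black blocks: (337,215) on the dark fixture, a small one at (367,140) and a large one at (455,178). The one meant is on the plate at (337,215), between the orange stops (310,236), (329,243), (350,246) and the wall. The spacer is at (200,249) in the tray, the weight at (257,300), the tachometer at (227,175) and the screwdriver at (114,290).

```bash
cat > h.py <<'E'
from workcell import r
import cv2,numpy as np
def ray(n,uv,z,m=None):
    m=m or r.camera_model(n);f=210/np.tan(np.radians(m['fovy'])/2);T=m['world_from_camera']
    uv=np.atleast_2d(uv).astype(float)
    d=np.c_[(uv[:,0]-m['cx'])/f,(uv[:,1]-m['cy'])/f,np.ones(len(uv))]@T[:3,:3].T
    return T[:3,3]+d*((z-T[2,3])/d[:,2])[:,None]
def blobs(mask,amin=30):
    c,_=cv2.findContours(mask.astype(np.uint8),cv2.RETR_EXTERNAL,cv2.CHAIN_APPROX_NONE)
    return sorted([k for k in c if cv2.contourArea(k)>amin],key=cv2.contourArea,reverse=True)
def yaw():
    w,x,y,z=r.get_state()['ee_rot'];return np.arctan2(2*(x*y+w*z),1-2*(y*y+z*z))
E
python3 - <<'E'
from h import *
im=cv2.imread('pics/top0.png');hsv=cv2.cvtColor(im,cv2.COLOR_BGR2HSV);H,S,V=cv2.split(hsv)
def rep(n,mask,z,k=1,win=None):
    if win: w=np.zeros_like(mask);w[win[1]:win[3],win[0]:win[2]]=1;mask=mask&w
    for c in blobs(mask,20)[:k]:
        b=cv2.minAreaRect(c);p=cv2.boxPoints(b);P=ray('top',p,z)
        print(n,np.round(b[0]),'ctr',np.round(P.mean(0)),'sides',np.round(np.linalg.norm(P[1]-P[0])),np.round(np.linalg.norm(P[2]-P[1])),'ang',[round(float(np.degrees(np.arctan2(*(P[i+1]-P[i])[1::-1]))),1) for i in(0,1)])
dark=V<110
rep('fix',dark,10,win=(270,170,400,285))
rep('tray',dark|((S<60)&(V<140)),16,win=(170,220,240,295))
rep('stops',(H<22)&(S>150)&(V>80),24,3,win=(290,215,370,262))
rep('blue',(H>100)&(H<130)&(S>100),68,win=(180,235,220,262))
rep('weight',(H<28)&(S>90),50,win=(240,285,275,315))
a=cv2.resize(im[175:280,280:390],None,fx=5,fy=5,interpolation=2);b=cv2.resize(im[225:290,172:240],None,fx=4,fy=4,interpolation=2)
o=np.zeros((525,550+b.shape[1]-22,3),np.uint8);a=a[:,:528];o[:,:528]=a;o[:b.shape[0],528:528+b.shape[1]]=b;o=o[:,:800]
cv2.imwrite('pics/crop1.png',o)
E
```

```text
fix [332. 226.] ctr [580. -85.  10.] sides 188.0 202.0 ang [-12.9, -103.1]
tray [205. 257.] ctr [502. 221.  16.] sides 115.0 122.0 ang [-77.4, -166.6]
blue [200. 248.] ctr [519. 225.  68.] sides 34.0 18.0 ang [-66.2, -155.4]
weight [256. 300.] ctr [404.  95.  50.] sides 32.0 31.0 ang [-44.7, -134.0]
```

View pics/crop1.png

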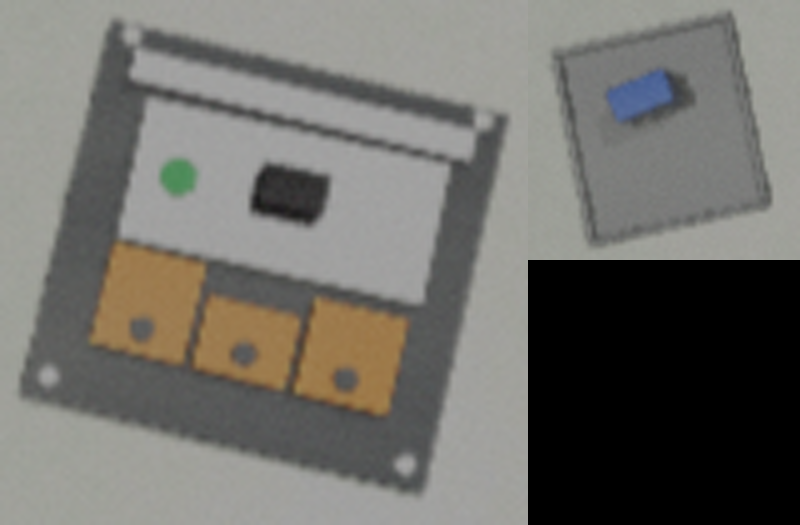

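The crop confirms it. The tile at crop (285,200) carries the green dot and block and lies against the fixture. The middle stop, crop (245,345), is clearly the shortest and leaves the wide gap. The fixture (188x202 mm) and tray sizes agree with the given ones. The blue spacer is at about (519,225), turned about 24°. I'll move over it now.

```bash
python3 -m jog '[[[-0.4,-0.24,0,0],[-0.4,-0.24,0,0],[-0.4,-0.24,0,0],[-0.4,-0.24,0,0],[-0.4,-0.24,0,0],[-0.4,-0.24,0,0],[-0.4,-0.24,0,0],[-0.4,-0.24,0,0]]]' -1; python3 -m jog '[[[-0.42,-0.27,0,0],[0,0,0,-0.028],[0,0,0,-0.028],[0,0,0,-0.028],[0,0,0,-0.028],[0,0,0,0],[0,0,0,0]]]'
python3 - <<'E'
from h import *
print(r.get_state()['tool_pos'],np.degrees(yaw()))
print(r.camera_model('wrist'))
cv2.imwrite('pics/w1.png',r.camera('wrist'))
E
```

```text
time: 1.1
tool_pos: [480.4, 268.8, 303.5]
ee_rot: [-0.0, 0.142, 0.99, -0.0]
contact_force: [0.8, -0.1, -0.4]
grip_width: 85.6
finger_force: 0.0
time: 1.98
tool_pos: [518.7, 225.0, 303.6]
ee_rot: [-0.0, -0.206, 0.979, -0.0]
contact_force: [-0.4, -0.4, -0.1]
grip_width: 85.4
finger_force: 0.0
[518.69325789 225.01930765 303.55459942] -156.1964915321737
{'fovy': 62.145460420377326, 'cx': 281.3845429332442, 'cy': 204.92853348858924, 'world_from_camera': array([[-4.03770630e-01,  8.69347438e-01,  2.84963700e-01,
         4.45015114e+02],
       [ 9.14860215e-01,  3.83771016e-01,  1.25501373e-01,
         1.93076396e+02],
       [-2.56511405e-04,  3.11375720e-01, -9.50286849e-01,
         3.73098613e+02],
       [ 0.00000000e+00,  0.00000000e+00,  0.00000000e+00,
         1.00000000e+00]])}
```

View pics/w1.png

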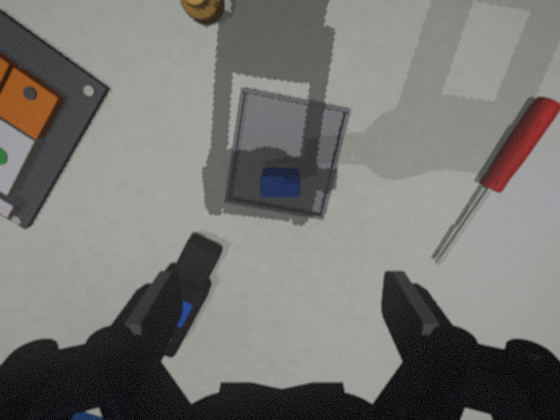

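The wrist view shows the spacer at (280,182) in the tray, with its long side nearly along the image rows and the brass weight at (203,8). I'll measure its top and its lower edge.

Run:
```python
from h import *
im=cv2.imread('pics/w1.png');H,S,V=cv2.split(cv2.cvtColor(im,cv2.COLOR_BGR2HSV))
m=((H>100)&(H<130)&(S>120)).astype(np.uint8);w=np.zeros_like(m);w[150:215,240:320]=1;m&=w
c=blobs(m)[0];b=cv2.minAreaRect(c);print(b,cv2.boundingRect(c))
print(V[160:202:2,270],V[160:202:2,290])
P=ray('wrist',cv2.boxPoints(b),72);print(np.round(P,1))
print([np.round(np.linalg.norm(P[i+1]-P[i]),1) for i in(0,1)],[np.degrees(np.arctan2(*(P[i+1]-P[i])[1::-1])).round(1) for i in(0,1)])
# edges: column wise bottom & top rows of blob
ys=[(x,np.where(m[:,x])[0].min(),np.where(m[:,x])[0].max()+1) for x in range(264,298,3)]
a=np.array(ys);
for k in(1,2):
    f=np.polyfit(a[:,0],a[:,k]-.5*0,1);Q=ray('wrist',[[262,np.polyval(f,262)],[299,np.polyval(f,299)]],72);d=Q[1]-Q[0];print('edge',k,Q.round(1),np.degrees(np.arctan2(d[1],d[0])))
```

```text
((280.0686340332031, 182.12843322753906), (38.60177993774414, 27.515628814697266), 2.8624050617218018) (261, 168, 39, 29)
[56 55 57 63 61 54 56 63 71 93 91 93 92 90 92 92 92 86 76 70 70] [59 59 56 64 57 61 57 58 69 71 73 76 86 95 90 92 87 93 80 68 68]
[[534.5 211.5  72. ]
 [510.8 202.9  72. ]
 [498.7 234.6  72. ]
 [522.1 244.1  72. ]]
[np.float64(25.2), np.float64(33.9)] [np.float64(-160.0), np.float64(110.9)]
edge 1 [[511.6 203.7  72. ]
 [500.8 234.6  72. ]] 109.43312732629848
edge 2 [[534.5 213.4  72. ]
 [522.  244.4  72. ]] 111.89764850955424
```

```bash
python3 -m jog '[[[0,0,0.4,0],[0,0,0.4,0],[0,0,0.4,0],[0,0,0.3,0],[0,0,0.14,0],[0,0,0,0]]]' ; python3 -m jog '[[[0,0,0,0],[0,0,0,0],[0,0,0,0],[0,0,0,0],[0,0,0,0],[0,0,0,0],[0,0,0,0]]]' 1 90;  python3 -m jog '[[[0,0,-0.2,0],[0,0,-0.4,0],[0,0,-0.4,0],[0,0,0,0]]]'
```

```text
time: 2.78
tool_pos: [518.2, 224.9, 106.1]
ee_rot: [-0.001, -0.207, 0.978, -0.0]
contact_force: [0.3, -0.3, 1.0]
grip_width: 85.2
finger_force: 0.0
time: 3.65
tool_pos: [520.1, 225.4, 108.8]
ee_rot: [0.001, -0.207, 0.978, 0.0]
contact_force: [-0.3, -1.0, 6.3]
grip_width: 34.9
finger_force: 90.1
time: 4.15
tool_pos: [521.6, 225.9, 232.0]
ee_rot: [0.005, -0.207, 0.978, 0.0]
contact_force: [0.6, 0.1, -1.3]
grip_width: 34.7
finger_force: 90.0
```

```bash
python3 -m jog '[[[0.028,-0.3,0,0],[0.028,-0.45,0,0],[0.028,-0.45,0,0],[0.028,-0.45,0,0],[0.028,-0.45,0,0],[0.028,-0.45,0,0],[0.028,-0.31,0,0]]]' ; python3 -m jog '[[[0,0,0,0.0256],[0,0,0,0.0256],[0,0,0,0.0256],[0,0,0,0.0256],[0,0,0,0],[0,0,0,0],[0,0,0,0]]]'
python3 - <<'E'
from h import *
import pickle
print(r.get_state()['tool_pos'],np.degrees(yaw()))
m=r.camera_model('wrist');pickle.dump(m,open('m2.pkl','wb'))
cv2.imwrite('pics/w2.png',r.camera('wrist'))
E
```

```text
time: 5.03
tool_pos: [635.9, -100.3, 224.3]
ee_rot: [-0.002, -0.207, 0.978, 0.001]
contact_force: [0.6, 0.7, -1.2]
grip_width: 35.4
finger_force: 90.2
time: 5.9
tool_pos: [636.4, -98.1, 226.5]
ee_rot: [-0.0, 0.112, 0.994, 0.0]
contact_force: [-0.1, -0.7, -1.7]
grip_width: 34.9
finger_force: 90.3
[636.40272208 -98.06162786 226.52307402] 167.15256984889083
```

View pics/w2.png

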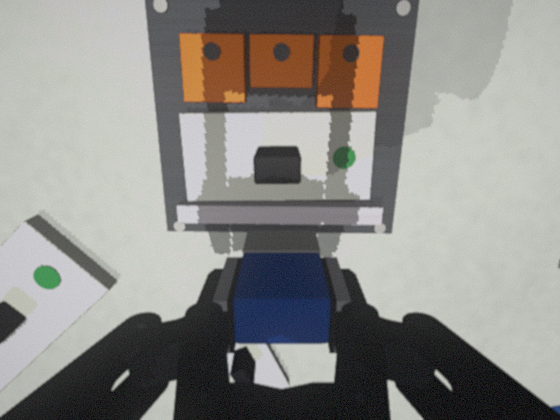

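The wrist view shows the orange stops at (212,68), (281,62) and (350,72). The middle one is the shortest. The tile block is at (277,165), the wall is at row ~213, and the held spacer's steel foot is at (282,240) with blue above it. Next I'll measure the yaw and offsets.

Run:
```python
from h import *
import pickle
m=pickle.load(open('m2.pkl','rb'));im=cv2.imread('pics/w2.png');H,S,V=cv2.split(cv2.cvtColor(im,cv2.COLOR_BGR2HSV))
O=((H<22)&(S>150)&(V>60)).astype(np.uint8)
O=cv2.morphologyEx(O,cv2.MORPH_CLOSE,np.ones((3,3)))
def col_edge(x0,x1,last): # row of first/last orange by column
    return [(x,(np.where(O[:130,x])[0].max()+1) if last else np.where(O[:130,x])[0].min()) for x in range(x0,x1,2)]
def fit(pts,z,n):
    pts=np.array(pts,float);f=np.polyfit(pts[:,0],pts[:,1],1);x=pts[[0,-1],0]
    Q=ray('w',np.c_[x,np.polyval(f,x)],z,m);d=Q[1]-Q[0];print(n,Q[:,:2].round(1).tolist(),'dir',np.degrees(np.arctan2(d[1],d[0])).round(2),'res',np.abs(np.polyval(f,pts[:,0])-pts[:,1]).max().round(1));return Q.mean(0)
A={}
for n,a,b in(('L',186,240),('M',254,312),('R',322,378)):
    A[n]=fit(col_edge(a,b,True),24,'front '+n)
    fit(col_edge(a,b,False),24,'rear '+n)
# side edges of stops at row 60..80
for row in(45,60,75,85):
    xs=np.where(np.diff(O[row].astype(int)))[0]+1;P=ray('w',[[x-.5,row] for x in xs],24,m);print(row,xs,P[:,:2].round(1).tolist())
c=blobs(V<60)[0]
th=np.radians(167.15);y=np.array([np.sin(th),-np.cos(th)])
for row in(236,240,244,248): print(row,V[row,228:335:3])
for row in(252,256,260):
    b=np.where((H[row]>100)&(H[row]<130)&(S[row]>100))[0];b=b[(b>220)&(b<345)];print(row,b.min(),b.max())
# column profile for wall front edge
for x in(225,330): print(x,V[185:235,x])
```

```text
front L [[549.6, -151.3], [558.8, -113.5]] dir 76.36 res 0.9
rear L [[505.6, -137.3], [513.9, -101.4]] dir 76.97 res 0.9
front M [[550.7, -99.1], [560.7, -58.9]] dir 75.99 res 1.0
rear M [[516.2, -90.3], [525.6, -51.8]] dir 76.28 res 0.5
front R [[576.0, -52.7], [585.7, -13.2]] dir 76.19 res 1.5
rear R [[527.6, -43.5], [537.0, -6.4]] dir 75.77 res 0.5
45 [180 204 218 245 250 276 287 314 318 346 356 383] [[511.5, -144.0], [515.3, -127.3], [517.5, -117.5], [521.8, -98.7], [522.6, -95.3], [526.7, -77.2], [528.5, -69.5], [532.7, -50.7], [533.4, -47.9], [537.8, -28.4], [539.4, -21.5], [543.7, -2.7]]
60 [181 210 215 245 250 277 285 313 318 345 356 382] [[521.1, -146.4], [525.8, -125.9], [526.6, -122.4], [531.4, -101.3], [532.2, -97.7], [536.5, -78.7], [537.8, -73.1], [542.3, -53.3], [543.1, -49.8], [547.5, -30.8], [549.2, -23.0], [553.4, -4.7]]
75 [183 246 250 313 317 380] [[531.1, -148.1], [541.4, -103.1], [542.0, -100.3], [552.3, -55.3], [552.9, -52.5], [563.2, -7.5]]
85 [183 245 250 312 317 379] [[537.8, -150.3], [547.9, -105.6], [548.8, -102.0], [558.9, -57.4], [559.7, -53.8], [569.9, -9.2]]
236 [133 166 127 133 130 128  94  75  70  73  73  71  72  71  74  71  70  71
  69  74  73  72  72  69  68  70  71  72  69  86 144 129 130 128 131 129]
240 [131 189 126 128 131 129  78  71  69  69  76  68  72  71  75  68  74  70
  73  71  67  76  70  71  71  72  73  70  73  71 118 128 126 126 129 133]
244 [130 164 132 129 126 117  71  73  76  74  70  66  72  67  65  75  70  70
  69  68  73  74  71  75  67  71  72  68  73  74  99 132 130 130 127 127]
248 [134 200 130 124 128  98  72  68  68  66  71  74  70  74  71  70  65  71
  68  67  64  66  69  67  72  71  75  71  71  75  74 127 130 129 128 129]Traceback (most recent call last):
  File "<stdin>", line 22, in <module>
    return umr_minimum(a, axis, None, out, keepdims, initial, where)
ValueError: zero-size array to reduction operation minimum which has no identity
```

Yaw is about -13.5°. The stop lengths (36, 46 and 49 mm) and the 46 mm width agree, and the middle stop is the short one. The gap centre is near (566,-82). The tile still leaves less than 20 mm, so I'll first slide it forward by pressing the spacer lightly on the block's back. That contact also calibrates x.

```bash
python3 -m jog '[[[0.24,-0.008,0,0.0014],[0.24,0,0,0],[0,0,0,0],[0,0,0.3,0],[0,0,0.3,0],[0,0,0.12,0],[0,0,0,0],[0,0,0,0]]]'; python3 -m jog '[[[-0.03,0,0.03,0],[0,0,0,0],[-0.03,0,0,0],[0,0,0,0],[0,0,0,0]]]'
python3 - <<'E'
from h import *
cv2.imwrite('pics/w3.png',r.camera('wrist'));print(r.get_state()['tool_pos'],np.degrees(yaw()),r.get_state()['contact_force'])
E
```

```text
time: 6.95
tool_pos: [581.9, -86.4, 142.4]
ee_rot: [0.002, 0.117, 0.993, -0.0]
contact_force: [-0.1, 0.3, 0.2]
grip_width: 34.8
finger_force: 90.4
time: 7.58
tool_pos: [587.5, -87.7, 137.2]
ee_rot: [0.0, 0.117, 0.993, -0.0]
contact_force: [0.3, 0.1, -1.2]
grip_width: 34.9
finger_force: 90.4
[587.44261559 -87.65918615 137.15261269] 166.5776255586483 [-0.62684734  0.48350393 -2.24784174]
```

View pics/w3.png

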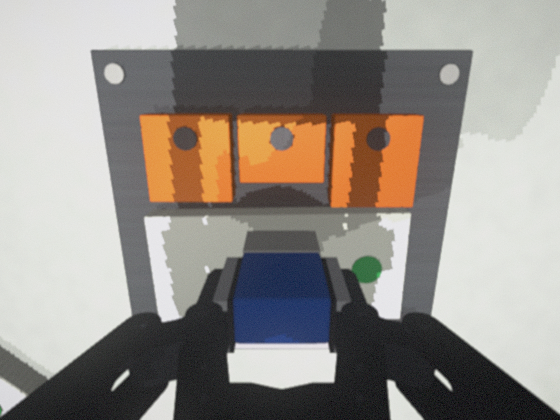

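The spacer foot stands over the tile just behind the block. The middle stop at (281,150) is centred on the spacer at column 282. I'll now inch forward and watch the force.

```bash
for i in 1; do python3 -m jog '[[[-0.015,0,0,0],[0,0,0,0],[0,0,0,0]]]'|sed -n '2p;4p'; python3 -m jog '[[[-0.015,0,0,0],[0,0,0,0],[0,0,0,0]]]'|sed -n '2p;4p'; python3 -m jog '[[[-0.015,0,0,0],[0,0,0,0],[0,0,0,0]]]'|sed -n '2p;4p';python3 -m jog '[[[-0.015,0,0,0],[0,0,0,0],[0,0,0,0]]]'|sed -n '2p;4p'; done
```

```text
tool_pos: [588.7, -87.9, 136.9]
contact_force: [-2.2, 0.9, -1.0]
tool_pos: [591.1, -88.5, 137.1]
contact_force: [-1.4, 0.4, -2.6]
tool_pos: [591.9, -88.8, 137.0]
contact_force: [-5.2, 0.9, 1.3]
tool_pos: [592.4, -88.8, 136.5]
contact_force: [-7.5, 2.0, 2.7]
```

Contact came at x≈588.7. The tile slid and stalled at 592 with the force rising, as predicted for a flush tile (591.6). The gap centre is therefore 26 mm back, which matches the camera. I'll retreat and insert.

```bash
python3 -m jog '[[[0.12,0,0,0],[0.117,0,0,0],[0,0,0,0],[0,0,0.04,0],[0,0,0,0],[0,0,0,0]]]'; python3 -m jog '[[[0,0,0.04,0],[0,0,0,0],[0,0,0,0]]]'|sed -n '2p;4p'; python3 -m jog '[[[0,0,0.03,0],[0,0,0,0],[0,0,0,0]]]'|sed -n '2p;4p'
```

```text
time: 9.88
tool_pos: [567.0, -82.8, 132.2]
ee_rot: [0.0, 0.117, 0.993, -0.0]
contact_force: [-0.0, -0.1, -1.4]
grip_width: 34.8
finger_force: 90.5
tool_pos: [566.7, -82.7, 127.3]
contact_force: [0.1, -0.2, -1.9]
tool_pos: [566.7, -82.7, 123.8]
contact_force: [-0.1, -1.0, -0.5]
```

Foot at about 19 mm, already between stop and tile with no force. I'll lower it further in small steps.

```bash
for i in 1; do python3 -m jog '[[[0,0,0.03,0],[0,0,0,0],[0,0,0,0]]]'|sed -n '2p;4p'; python3 -m jog '[[[0,0,0.02,0],[0,0,0,0],[0,0,0,0]]]'|sed -n '2p;4p'; python3 -m jog '[[[0,0,0.015,0],[0,0,0,0],[0,0,0,0]]]'|sed -n '2p;4p'; done
python3 - <<'E'
from h import *
cv2.imwrite('pics/w4.png',r.camera('wrist'))
E
```

```text
tool_pos: [566.7, -82.7, 120.2]
contact_force: [0.6, -0.6, -1.7]
tool_pos: [566.7, -82.7, 117.9]
contact_force: [0.4, 0.4, -1.7]
tool_pos: [566.7, -82.7, 116.1]
contact_force: [-0.5, -0.6, -2.2]
```

View pics/w4.png

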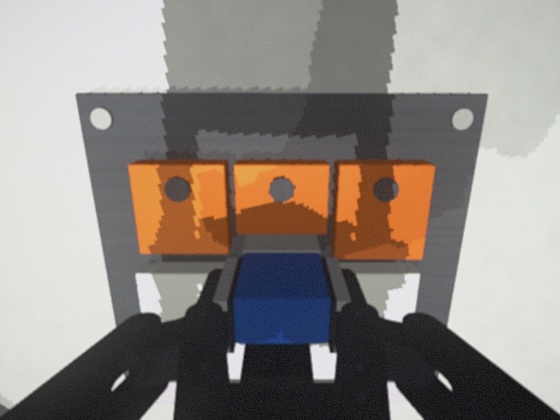

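The spacer sits in the gap at the middle stop (281,235), upright and clear of its neighbours. I'll feel for the plate.

```bash
for i in 1; do python3 -m jog '[[[0,0,0.01,0],[0,0,0,0],[0,0,0,0]]]'|sed -n '2p;4p'; python3 -m jog '[[[0,0,0.01,0],[0,0,0,0],[0,0,0,0]]]'|sed -n '2p;4p'; python3 -m jog '[[[0,0,0.01,0],[0,0,0,0],[0,0,0,0]]]'|sed -n '2p;4p'; done
```

```text
tool_pos: [566.7, -82.7, 114.9]
contact_force: [-0.3, -0.1, -2.3]
tool_pos: [566.9, -82.7, 114.8]
contact_force: [-2.7, 0.7, 5.5]
tool_pos: [567.0, -82.8, 114.8]
contact_force: [-5.5, 0.9, 10.9]
```

```bash
for i in 1; do python3 -m jog '[[[0,0,-0.018,0],[0,0,0,0],[0,0,0,0]]]'|sed -n '2p;4p'; python3 -m jog '[[[-0.018,0,0,0],[0,0,0,0],[0,0,0,0]]]'|sed -n '2p;4p'; python3 -m jog '[[[-0.012,0,0,0],[0,0,0,0],[0,0,0,0]]]'|sed -n '2p;4p'; python3 -m jog '[[[-0.01,0,0,0],[0,0,0,0],[0,0,0,0]]]'|sed -n '2,4p'; done
```

```text
tool_pos: [567.0, -82.8, 114.8]
contact_force: [-0.0, -0.1, 0.9]
tool_pos: [567.8, -83.0, 114.8]
contact_force: [-4.8, 0.0, 6.0]
tool_pos: [568.1, -83.0, 114.8]
contact_force: [-7.6, 1.0, 9.2]
tool_pos: [568.4, -83.1, 114.8]
ee_rot: [-0.005, 0.117, 0.993, 0.001]
contact_force: [-9.7, 1.8, 12.8]
```

```bash
for i in 1; do python3 -m jog '[[[0,0,-0.025,0],[0,0,0,0],[0,0,0,0]]]'|sed -n '2p;4p'; python3 -m jog '[[[-0.012,0,0,0],[0,0,0,0],[0,0,0,0]]]'|sed -n '2p;4p'; python3 -m jog '[[[-0.012,0,-0.008,0],[0,0,0,0],[0,0,0,0],[0,0,0,0]]]'; done
python3 - <<'E'
from h import *
cv2.imwrite('pics/w5.png',r.camera('wrist'));s=r.camera('scene');t=r.camera('top')
a=cv2.resize(s[170:260,175:295],None,fx=4,fy=4,interpolation=2)[:,:440];b=cv2.resize(t[175:280,285:385],None,fx=3.4,fy=3.4,interpolation=2)
o=np.zeros((360,800,3),np.uint8);o[:360,:440]=a;o[:357,440:440+b.shape[1]]=b[:360];cv2.imwrite('pics/crop5.png',o)
E
```

```text
tool_pos: [568.3, -83.0, 115.1]
contact_force: [-6.3, 0.3, -3.1]
tool_pos: [568.6, -83.1, 115.0]
contact_force: [-7.8, 1.1, -0.3]
time: 15.68
tool_pos: [568.9, -83.2, 115.0]
ee_rot: [-0.007, 0.117, 0.993, 0.001]
contact_force: [-8.7, 2.4, -1.4]
grip_width: 34.5
finger_force: 90.3
```

View pics/crop5.png

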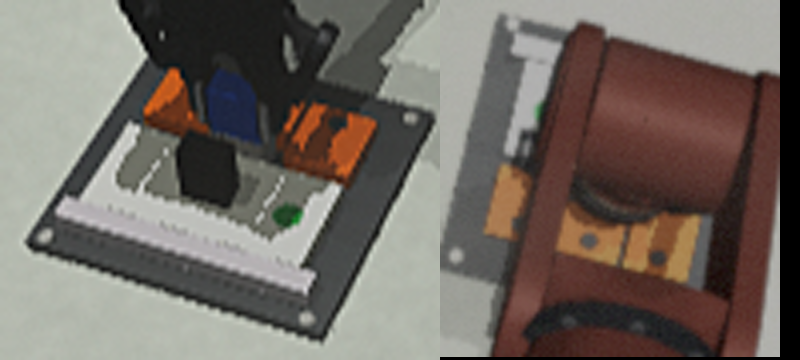

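View pics/w5.png

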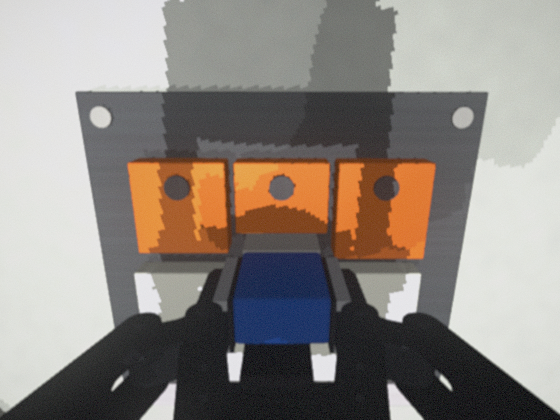

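```bash
python3 -m jog '[[[-0.015,0,0,0],[0,0,0,0],[0,0,0,0],[-0.01,0,0,0],[0,0,0,0],[0,0,0,0],[0,0,0,0],[0,0,0,0]]]'
```

```text
time: 16.82
tool_pos: [569.7, -83.4, 115.0]
ee_rot: [-0.011, 0.117, 0.993, 0.001]
contact_force: [-15.8, 2.4, 4.5]
grip_width: 34.9
finger_force: 90.9
```

```bash
python3 -c "
from workcell import r
print(r.get_state()['contact_force'],r.job_done())"
```

```text
the job is handed in; nothing more can be done
[-15.75113131   2.44756351   4.48174042] None
```

I handed the job in at about 17 s: the spacer is still gripped, upright and down on the plate in the shortest (middle) stop's gap, pushing with about 16 N at the wrist, and the tile looks flush against the datum wall; no verdict came back.

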